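# Lay out a hatch fitting kit on its outlined pads

## Robot

A 6-joint arm with a two-finger parallel gripper is mounted at the origin on the work surface. World frame = base frame: x ahead of the robot, y to its left, z up, the work surface at z = 0. Lengths are in m, angles in degrees, forces in N, time in s.
With the tool pointing down it reaches from about 0.4 to 0.825 m from the base axis. Payload 7 kg.
Tool frame: the origin (TCP) lies on the centre line of the jaws, within the pads' length; the fingertips stand 19 mm ahead of it and the grasp point (between the pads) is the TCP; z points along the fingers, y is the line along which they close (so a half turn about z gives the same grasp; the last joint's range is limited). The gripper opens to 88 mm and grips with 3 to 60 N. Pads are 19 mm wide; open, the fingers measure 130 mm over their backs; the gripper's body (78 mm by 193 mm) begins 47 mm behind the grasp point.
Start: joints at [86.694, 20.546, 0.682, 0, -70.136, -16.507], TCP at [0.229, 0.635, 0.246] pointing down, gripper open.
Joint ranges: [-176.03, 176.03], [-82.01, 121.73], [-58.28, 71.71], [-173.87, 95.51], [-174.79, -0.11], [-173.66, 173.66]. Speed limits (degrees/s): [136.94, 136.94, 172.46, 180, 180, 180].

## Interface

Orientations are given as [roll, pitch, yaw] about the fixed x, y, z axes, in that order (R = Rz(yaw) Ry(pitch) Rx(roll)).
In Python, from plant import get_state, capture, close_job gives the robot as it stands.
- The arm moves only by the tool apply_moves, never from a script. Its argument "targets" is a list of rows, each a list of 7 numbers: the opening, from 0 (shut) to 1 (fully open), then the shift along the tool's x, y, z normalised to -1 to 1, where 1 is 1000 mm, then the turn, a rotation vector about the tool's x, y, z normalised to -1 to 1, where 1 is 90 degrees. In form: [[claw, tx, ty, tz, ax, ay, az], ...]. A call has 1 to 20 rows; each row shifts and turns the commanded pose from where the row before left it, along the tool's axes as they then stand; what a row does not reach is not made up. A row lasts 1/12 s, in which the tool goes at most 41.7 mm and 7.16 degrees, less where a joint would pass 70% of its speed; a pose out of reach is approached as far as the arm can. A call with a number of a shift or a turn outside -1 to 1 is refused whole. A call with a gripper value outside its range is refused whole. The fingers move at their own pace and stop on an object; "newtons" is the grip in N (left out, the last holds). Time passes only in rows, so rows that do not move let the fingers close. It gives the time, the measured TCP pose, the force, the opening and the grip force at its end, in the units of the state.
- get_state(): the state, without advancing time (a new reading comes with each control period).
- capture(name): name is "side" or "top" or "wrist"; returns a dict with "frame" (480x640x3 uint8, red, green, blue), "range_z" (480x640 float32, m along the optical axis (not along the pixel's ray), 0 where there is no reading), "camera_matrix" (3x3 intrinsics, pixels), "T" (4x4, takes a point from camera to world coordinates). Camera axes: x right, y down, z forward; pixel columns grow to the right and rows downward; lengths in m; the calibration is good to about 2 mm. The wrist camera is an equidistant fisheye: a pixel r from the principal point sees the ray r / f radians off the axis. A picture is of the moment at which its call begins.
- close_job(): hands the job in; it is judged then, once.
The state is a dict: "time_s": time; "joints": joint angles; "qd": joint speeds; "joint_torque": joint torques, N m; "tcp_pos": TCP position; "eef_rot": TCP orientation; "contact_force": force on the tool from outside, world axes, zero at the start; "moment": the same for the moment, N m; "gripper_width": finger opening in m; "gripper_force": force on a finger pad.
Only numpy, scipy, OpenCV 4.12 (cv2) and the standard library are available. Lean on these libraries where they do the work, as an engineer would, in place of code of your own. Each camera call takes 0.05 s, during which the arm holds its last target. There are 200 camera calls.

## Task

Lay out the hatch kit: put the bronze hinge, the long barrel bolt, the short barrel bolt and the teak corner block each flat on the pad that bears its outline, turned to lie inside the outline (either way round). Set each one down rather than dropping it, let go of everything, and leave the dowel feeder and the screw jar standing where they are.

Things in the scene. Friction and masses are not known exactly. Their poses are not given: they have to be found in the camera images.
- hinge: Dark bronze marine butt hinge with a greenish patina, opened flat: leaves together 76 mm (x) by 50 mm (y) and 8 mm thick, with a 14 mm thick knuckle along x down the middle, 90 mm long, its crown 15 mm above the underside. About 0.22 kg. Can be gripped across the 50 mm with the fingertips almost on the bench. Origin at the centre of its underside, z up, x along its length; starts flat on the bench, and looks the same after a half turn about z.
- long_bolt: Long brass barrel bolt, 130 mm (x) by 28 mm (y): 5 mm base plate, a barrel along it, and in the middle a solid housing 32 mm long, 28 mm wide and 18 mm high, good to grip across y, with a small fixed ball knob on top (31 mm overall height). About 0.24 kg. Origin at the centre of its underside, z up, x along its length; starts flat on the bench, and looks the same after a half turn about z.
- short_bolt: Short brass barrel bolt, 80 mm (x) by 28 mm (y), otherwise built like the long one: same middle housing 32 x 28 x 18 mm high and ball knob to 31 mm. About 0.16 kg. Origin at the centre of its underside, z up, x along its length; starts flat on the bench, and looks the same after a half turn about z.
- corner_block: Teak corner block, 64 mm (x) by 44 mm (y) by 34 mm high, rebated along both long sides: 44 mm wide up to 18 mm height, 28 mm wide above; two dark screw holes in the top. About 0.09 kg. Origin at the centre of its underside, z up, x along its length; starts flat on the bench, and looks the same after a half turn about z.
- hinge_pad: White pad 130 x 85 mm with the hinge's outline in black, filled dark green: a rectangle 86 x 60 mm with the knuckle's bar, 100 x 24 mm, sticking out at both ends. Fixed to the bench, 6 mm thick; origin at the centre of its underside on the bench, z up, x along the outline's long side; the outline is centred on the pad.
- long_pad: Narrow white pad 160 x 60 mm with the long bolt's outline in black, filled yellow: 140 x 38 mm. Fixed to the bench, 6 mm thick; origin at the centre of its underside on the bench, z up, x along the outline's long side; the outline is centred on the pad.
- short_pad: White pad 115 x 65 mm with the short bolt's outline in black, filled yellow: 90 x 38 mm. Fixed to the bench, 6 mm thick; origin at the centre of its underside on the bench, z up, x along the outline's long side; the outline is centred on the pad.
- block_pad: White pad 105 x 80 mm with the corner block's outline in black, filled tan: 74 x 54 mm. Fixed to the bench, 6 mm thick; origin at the centre of its underside on the bench, z up, x along the outline's long side; the outline is centred on the pad.
- dowel_feeder: Steel funnel-mouthed dowel feeder standing loose among the fittings: round, 54 mm foot, thin neck, 52 mm funnel mouth, 68 mm high. Not to be moved. Origin at the centre of its underside, z up.
- screw_jar: Round screw jar, brass-coloured with a blue cap, 54 mm across, 60 mm high, standing loose beyond the pads. Not to be moved. Origin at the centre of its underside, z up.
Not all that is in view belongs to the job. Leave any purple or turquoise look-alike of the corner_block alone.

How it is judged (in metres and radians):
At the end, for the whole second after the job is handed in: Each of the four fittings rests flat on its own pad, released and still, its centre within 12 mm of the outline's centre and its length within 0.22 rad (about 12 degrees) of the outline's, either way round; the dowel feeder and the screw jar stand upright within 30 mm of where they were (horizontal distance between hinge and hinge_pad below 0.012 m and angle between the x axis of hinge and the x axis of hinge_pad, either way round below 0.22 rad and angle between each of hinge, long_bolt, short_bolt, corner_block's own z axis and vertical below 0.1 rad and z of hinge in the frame of hinge_pad between 0.003 and 0.01 m and linear speed of each of hinge, long_bolt, short_bolt, corner_block below 0.02 m/s and angular speed of each of hinge, long_bolt, short_bolt, corner_block below 0.2 rad/s and contact force between each of hinge, long_bolt, short_bolt, corner_block and the fingers below 0.1 N and horizontal distance between long_bolt and long_pad below 0.012 m and angle between the x axis of long_bolt and the x axis of long_pad, either way round below 0.22 rad and z of long_bolt in the frame of long_pad between 0.003 and 0.01 m and horizontal distance between short_bolt and short_pad below 0.012 m and angle between the x axis of short_bolt and the x axis of short_pad, either way round below 0.22 rad and z of short_bolt in the frame of short_pad between 0.003 and 0.01 m and horizontal distance between corner_block and block_pad below 0.012 m and angle between the x axis of corner_block and the x axis of block_pad, either way round below 0.22 rad and z of corner_block in the frame of block_pad between 0.003 and 0.01 m and distance of each of dowel_feeder, screw_jar from where it was at the start of the episode below 0.03 m and angle between each of dowel_feeder, screw_jar's own z axis and vertical below 0.2 rad); the robot touches nothing.
It fails at once if the dowel feeder was pushed more than 30 mm or knocked over (distance of dowel_feeder from where it was at the start of the episode above 0.03 m or angle between dowel_feeder's own z axis and vertical above 0.3 rad).
It fails at once if the screw jar was pushed more than 30 mm or knocked over (distance of screw_jar from where it was at the start of the episode above 0.03 m or angle between screw_jar's own z axis and vertical above 0.3 rad).
It fails at once if a fitting was dropped: let go with its underside more than 50 mm above the bench ((height (world z) of hinge above 0.05 m and contact force between hinge and the fingers below 0.02 N and contact force between hinge and the arm below 0.02 N) or (height (world z) of long_bolt above 0.05 m and contact force between long_bolt and the fingers below 0.02 N and contact force between long_bolt and the arm below 0.02 N) or (height (world z) of short_bolt above 0.05 m and contact force between short_bolt and the fingers below 0.02 N and contact force between short_bolt and the arm below 0.02 N) or (height (world z) of corner_block above 0.05 m and contact force between corner_block and the fingers below 0.02 N and contact force between corner_block and the arm below 0.02 N)).
It also fails if it takes over 106 s, if anything falls off the work surface, if the arm or the gripper's body presses on something with over 40 N, if the wrist force passes 120 N, or if a joint passes its speed limit or range.

## Working session

There is one attempt and no reset: what is moved stays moved. The work goes in short steps, Python scripts to look and compute and a tool call to move; the robot and the scene stay as the last step left them, time stands still between calls to the robot, and variables do not carry over. Pictures are saved under pics/ and viewed, at most 14 in all, crops included, and the job is handed in when it is done.

Besides the shell and the picture viewer there is one more tool, called by a JSON object that holds its "op" and its "data". apply_moves: Moves the arm, as the interface text tells. Scaled input: -1 to 1 covers 1000 mm each way for a shift and 90 degrees each way for a turn. Its arguments: {"type":"object","properties":{"targets":{"type":"array","items":{"type":"array","items":{"type":"number"}}},"newtons":{"type":"number"}},"required":["targets"]}

```bash
mkdir -p pics
python3 - <<'E'
from plant import *
import cv2,numpy as np
s=get_state();print(s)
for n in["top","side"]:
    c=capture(n);cv2.imwrite(f"pics/{n}1.png",c["frame"][:,:,::-1]);np.savez(f"{n}1.npz",**c);print(n,c["camera_matrix"].tolist(),c["T"].round(3).tolist())
E
```

```text
{'time_s': 0.0, 'joints': array([ 8.66934227e+01,  2.05898859e+01,  6.33523413e-01, -2.23176302e-02,
       -7.01355557e+01, -1.65064310e+01]), 'qd': array([-0.09160878,  0.03886269, -0.07259573,  0.02926287, -0.04496217,
        0.07201106]), 'joint_torque': array([ 3.70825786e-03, -5.82717776e+01,  2.93049842e+01,  6.99722797e+00,
        6.87510154e-03, -1.50496826e-04]), 'tcp_pos': array([0.22865182, 0.63459732, 0.24463134]), 'eef_rot': array([ 1.79905908e+02, -6.00346891e-03, -1.98206036e+01]), 'contact_force': array([-0.16205068, -0.06788664, -0.31363494]), 'moment': array([ 0.01420432, -0.02798696,  0.05094374]), 'gripper_force': 0.0, 'gripper_width': 0.08746472547298145}
top [[476.9425149618259, 0.0, 315.1436146364225], [0.0, 476.9425149618259, 242.35354674186593], [0.0, 0.0, 1.0]] [[0.013, -0.983, 0.182, 0.263], [-1.0, -0.016, -0.013, 0.003], [0.016, -0.181, -0.983, 1.237], [0.0, 0.0, 0.0, 1.0]]
side [[488.1660504618796, 0.0, 310.6774511076356], [0.0, 488.1660504618796, 238.5483755200803], [0.0, 0.0, 1.0]] [[1.0, -0.02, 0.013, 0.473], [-0.022, -0.585, 0.811, -0.88], [-0.008, -0.811, -0.585, 0.677], [0.0, 0.0, 0.0, 1.0]]
```

View pics/top1.png

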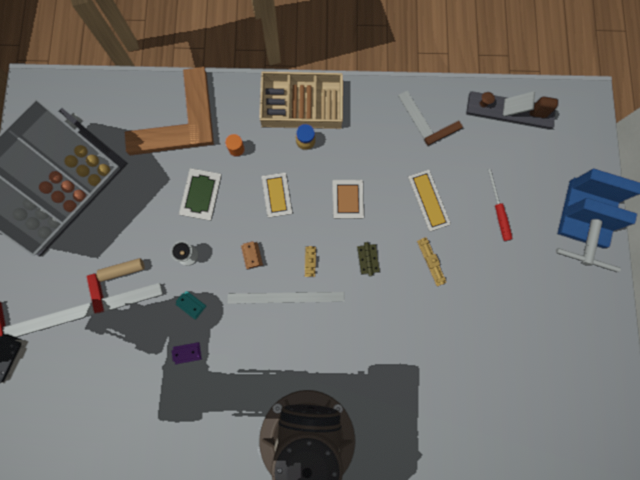

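View pics/side1.png

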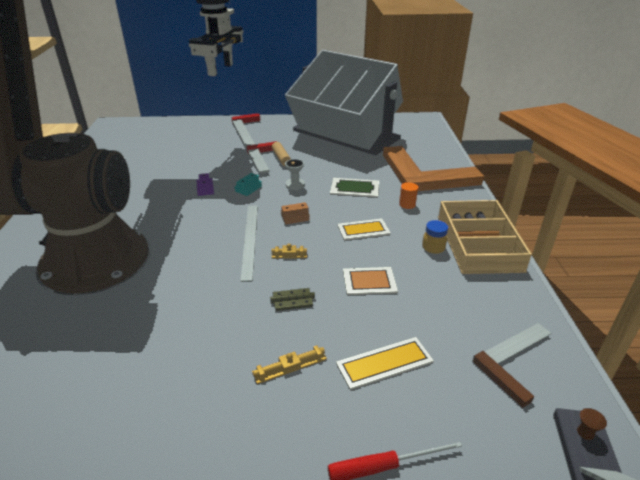

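Top view: pads left to right are hinge (200,194), short (277,195), block (348,199), long (429,200). Fittings are block (252,255), short bolt (310,261), hinge (368,258), long bolt (431,261). The feeder is at (184,252) and the jar at (306,136). The purple and turquoise blocks are decoys.

```bash
cat > h.py <<'E'
import numpy as np,cv2
def world(c,uv,z):
    uv=np.atleast_2d(uv).astype(float);K=c["camera_matrix"];T=c["T"]
    d=np.c_[(uv[:,0]-K[0,2])/K[0,0],(uv[:,1]-K[1,2])/K[1,1],np.ones(len(uv))]@T[:3,:3].T
    return (T[:3,3]+d*((z-T[2,3])/d[:,2])[:,None])[:,:2]
def rect(P):
    (x,y),(w,h),a=cv2.minAreaRect((P*1000).astype(np.float32))
    if w<h: w,h,a=h,w,a+90
    return np.round([x,y,w,h,(a+90)%180-90],1)
E
python3 - <<'E'
from h import *
c=np.load("top1.npz");f=c["frame"]
bg=cv2.medianBlur(f,61).astype(int)
lab=cv2.cvtColor(f,cv2.COLOR_RGB2LAB).astype(int);lb=cv2.cvtColor(bg.astype(np.uint8),cv2.COLOR_RGB2LAB).astype(int)
d=np.linalg.norm(lab-lb,axis=2)
vis=cv2.resize(f[150:290,160:460],None,fx=2.6,fy=2.6,interpolation=cv2.INTER_CUBIC)
cv2.imwrite("pics/crop1.png",vis[:,:,::-1])
for n,(u,v),z,r in[("hinge_pad",(200,194),.006,30),("short_pad",(277,195),.006,30),("block_pad",(348,199),.006,28),("long_pad",(429,200),.006,34),("block",(252,255),.025,22),("short",(310,261),.01,20),("hinge",(368,258),.008,22),("long",(431,261),.008,28),("feeder",(184,252),.03,20),("jar",(306,136),.05,14)]:
    m=(d>22).astype(np.uint8);w=np.zeros_like(m);w[v-r:v+r,u-r:u+r]=1;m*=w
    k,l,st,ce=cv2.connectedComponentsWithStats(m);i=1+np.argmax(st[1:,4]);ys,xs=np.nonzero(l==i)
    print(n,ce[i].round(1),st[i,4],rect(world(c,np.c_[xs,ys],z)), (world(c,ce[i],z)*1000).round(), np.median(c["range_z"][v-2:v+3,u-2:u+3]))
E
```

```text
hinge_pad [200.2 194. ] 1481 [617.3 293.6 129.3  91.4  -9.4] [[616. 295.]] 1.2688422
short_pad [276.4 194.3] 918 [619.1  90.4 115.1  70.3  10.1] [[619.  92.]] 1.2717689
block_pad [347.7 198.5] 1029 [ 611.3 -100.7  102.4   82.8    1. ] [[611. -99.]] 1.2737143
long_pad [429.  199.8] 1143 [ 611.6 -317.1  158.5   60.2   19.6] [[ 611. -317.]] 1.2760631
block [253.6 254.8] 571 [452.9 144.2  71.4  56.2  14.6] [[452. 144.]] 1.2141296
short [311.  260.8] 392 [440.4  -5.9  78.7  36.4   1. ] [[441.  -3.]] 1.2212466
hinge [368.5 258.7] 649 [ 449.6 -153.6   92.6   55.     7.9] [[ 449. -153.]] 1.2376813
long [432.  261.2] 576 [ 445.3 -321.6  131.    36.8   22.6] [[ 445. -319.]] 1.2334911
feeder [188.4 252. ] 518 [453.  312.   82.1  55.6  88. ] [[456. 310.]] 1.1771611
jar [307.1 135.1] 622 [768.7  16.3  75.6  71.6   1.2] [[770.  12.]] 1.2479106
```

View pics/crop1.png

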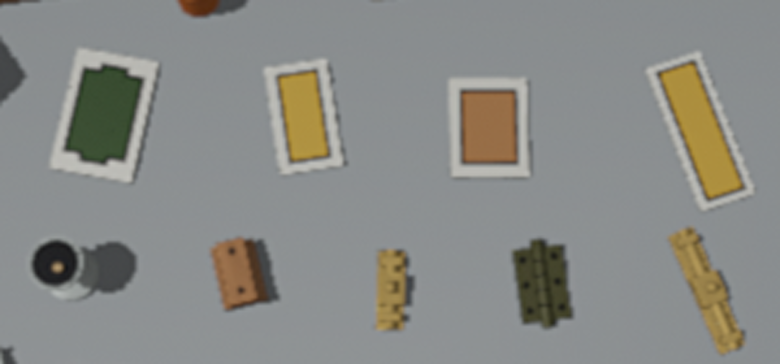

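Run:
```python
from h import *
c=np.load("top1.npz")
def px(p): p=np.array(p,float); return (p+.5)/2.6-.5+[160,150]
for n,p in dict(hinge_pad=[(77,48),(159,64),(132,182),(50,168)],short_pad=[(264,68),(325,59),(344,162),(282,174)],block_pad=[(448,78),(528,78),(530,177),(451,178)],long_pad=[(646,68),(702,52),(753,190),(702,210)]).items():
    print(n,rect(world(c,px(p),.006)))
for n,p,z in[("block",[(231,251),(241,290)],.034),("short",[(392,250),(391,330)],.008),("hinge",[(539,239),(546,327)],.013),("long",[(684,231),(731,350)],.01),("sknob",[(393,287)],.03),("lknob",[(712,286)],.03)]:
    w=world(c,px(p),z)*1000;d=w[0]-w[-1];print(n,w.mean(0).round(1),np.hypot(*d).round(1),np.degrees(np.arctan2(d[1],d[0])).round(1))
```

```text
hinge_pad [617.1 295.1 129.5  86.8  -8.9]
short_pad [619.9  91.5 114.4  64.3  11.1]
block_pad [610.2 -98.9 106.3  83.    1. ]
long_pad [ 612.6 -318.3  159.3   61.8   19.8]
block [453.  151.5] 40.1 16.3
short [440.   -1.3] 80.8 0.2
hinge [ 448.8 -152.1] 89.0 4.1
long [ 444.4 -318. ] 127.5 20.0
sknob [439.6  -2.7] 0.0 0.0
lknob [ 445.5 -317.6] 0.0 0.0
```

{"op": "apply_moves", "data": {"targets": [[1,0,0,0,0,0,-0.067],[1,0,0,0,0,0,-0.067],[1,0,0,0,0,0,-0.067],[1,0,0,0,0,0,-0.067],[1,0,0,0,0,0,-0.067],[1,0,0,0,0,0,-0.067],[1,0.0057,0.0377,0,0,0,0],[1,0.0057,0.0377,0,0,0,0],[1,0.0057,0.0377,0,0,0,0],[1,0.0057,0.0377,0,0,0,0],[1,0.0057,0.0377,0,0,0,0],[1,0.0057,0.0377,0,0,0,0],[1,0.0057,0.0377,0,0,0,0],[1,0.0057,0.0377,0,0,0,0],[1,0.0057,0.0377,0,0,0,0],[1,0.0057,0.0377,0,0,0,0],[1,0.0057,0.0377,0,0,0,0],[1,0.0057,0.0377,0,0,0,0],[1,0.0057,0.0377,0,0,0,0],[1,0.0057,0.0377,0,0,0,0]], "newtons": 20}}

```text
time_s: 1.77
tcp_pos: [0.4542, 0.1492, 0.2456]
eef_rot: [-180.0, -0.0, 16.4]
contact_force: [1.1, 1.4, -0.6]
gripper_width: 0.0877
gripper_force: 0.0
```

```bash
cat >> h.py <<'E'
def wpx(c,P):
    "world mm xyz -> wrist fisheye pixel"
    K=c["camera_matrix"];T=c["T"];p=(np.atleast_2d(P)/1000-T[:3,3])@T[:3,:3]
    r=np.hypot(p[:,0],p[:,1]);th=np.arctan2(r,p[:,2])
    return np.c_[K[0,2]+K[0,0]*th*p[:,0]/r,K[1,2]+K[1,1]*th*p[:,1]/r]
def topdown(c,z,ctr,half=(150,150),s=2):
    "orthographic picture of plane z (mm), s px/mm, image up=+x, left=+y"
    h,w=int(half[0]*2*s),int(half[1]*2*s)
    V,U=np.mgrid[:h,:w]
    X=ctr[0]+half[0]-V/s;Y=ctr[1]+half[1]-U/s
    m=wpx(c,np.c_[X.ravel(),Y.ravel(),np.full(X.size,z)]).astype(np.float32).reshape(h,w,2)
    return cv2.remap(c["frame"],m,None,cv2.INTER_CUBIC)
def go(s,tgt):
    "tgt x,y,z mm, yaw deg -> tool shift (unit m; turn az first, then shift)"
    p=np.array(s["tcp_pos"]);y=s["eef_rot"][2];az=-(((tgt[3]-y)+90)%180-90)/90
    a=np.radians(y-az*90);d=np.array(tgt[:3])/1000-p
    print("pose",(p*1000).round(1),s["eef_rot"].round(1),"az %.4f tx %.4f ty %.4f tz %.4f"%(az,d[0]*np.cos(a)+d[1]*np.sin(a),d[0]*np.sin(a)-d[1]*np.cos(a),-d[2]))
E
python3 - <<'E'
from plant import *; from h import *
s=get_state();go(s,(453,151,22,16.3))
c=capture("wrist");np.savez("w1.npz",**c)
cv2.imwrite("pics/w1.png",np.hstack([cv2.resize(c["frame"],(400,300)),cv2.resize(topdown(c,34,(453,151),(100,130),1.5),(390,300))])[:,:,::-1])
E
```

```text
pose [454.2 149.2 245.6] [-180.    -0.    16.4] az 0.0010 tx -0.0007 ty -0.0020 tz 0.2236
```

View pics/w1.png

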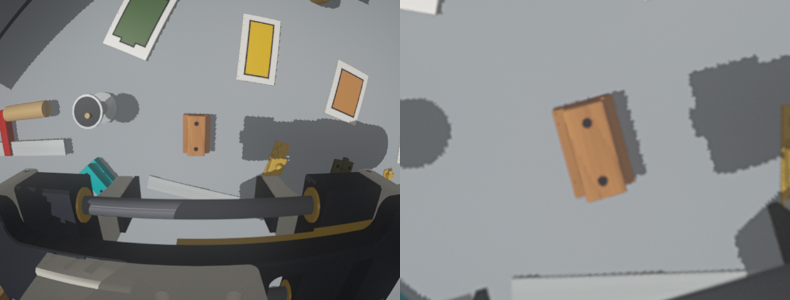

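{"op": "apply_moves", "data": {"targets": [[1,-0.002,-0.002,0,0,0,0.009],[1,0,0,0.036,0,0,0],[1,0,0,0.036,0,0,0],[1,0,0,0.036,0,0,0],[1,0,0,0.036,0,0,0],[1,0,0,0.036,0,0,0],[1,0,0,0.025,0,0,0],[1,0,0,0.017,0,0,0],[1,0,0,0,0,0,0],[1,0,0,0,0,0,0],[0,0,0,0,0,0,0],[0,0,0,0,0,0,0],[0,0,0,0,0,0,0],[0,0,0,0,0,0,0],[0,0,0,0,0,0,0],[0,0,0,0,0,0,0],[0,0,0,0,0,0,0],[0,0,0,0,0,0,0]], "newtons": 25}}

```text
time_s: 3.32
tcp_pos: [0.4517, 0.1524, 0.0237]
eef_rot: [-180.0, -0.0, 15.6]
contact_force: [-0.0, -0.6, 1.6]
gripper_width: 0.0438
gripper_force: 25.0
```

{"op": "apply_moves", "data": {"targets": [[0,0,0,-0.02,0,0,0],[0,0,0,-0.03,0,0,0],[0,0,0,-0.03,0,0,0],[0,0,0,-0.03,0,0,0.054],[0,0,0,0,0,0,0.054],[0,0,0,0,0,0,0.054],[0,0.01714,0.02823,0,0,0,0],[0,0.01714,0.02823,0,0,0,0],[0,0.01714,0.02823,0,0,0,0],[0,0.01714,0.02823,0,0,0,0],[0,0.01714,0.02823,0,0,0,0],[0,0.01714,0.02823,0,0,0,0],[0,0.01714,0.02823,0,0,0,0],[0,0.01714,0.02823,0,0,0,0],[0,0.01714,0.02823,0,0,0,0],[0,0,0,0,0,0,0],[0,0,0,0,0,0,0]]}}

```text
time_s: 4.73
tcp_pos: [0.6102, -0.1006, 0.1325]
eef_rot: [180.0, 0.1, 0.8]
contact_force: [0.3, 0.4, -0.7]
gripper_width: 0.0436
gripper_force: 25.0
```

Run:
```python
from plant import *; from h import *
s=get_state();go(s,(610.4,-99,32,1));print(s["gripper_width"])
c=capture("wrist");np.savez("w2.npz",**c)
t=capture("top");np.savez("t2.npz",**t)
a=topdown(c,6,(610,-99),(150,200),1);b=cv2.resize(t["frame"][140:290,160:360],(400,300),interpolation=cv2.INTER_CUBIC)
cv2.imwrite("pics/w2.png",np.hstack([a,b])[:,:,::-1])
```

```text
pose [ 610.2 -100.6  132.5] [1.8e+02 1.0e-01 8.0e-01] az -0.0023 tx 0.0002 ty -0.0016 tz 0.1005
0.043625393738845615
```

View pics/w2.png

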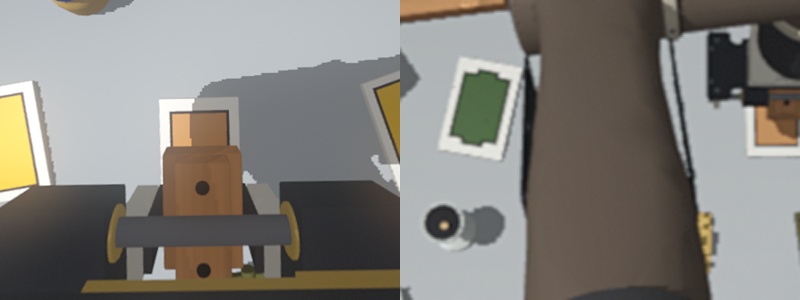

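{"op": "apply_moves", "data": {"targets": [[0,0,-0.0015,0.025,0,0,0],[0,0,0,0.025,0,0,0],[0,0,0,0.025,0,0,0],[0,0,0,0.015,0,0,0],[0,0,0,0.005,0,0,0],[0,0,0,0.004,0,0,0],[0,0,0,0.0025,0,0,0],[0,0,0,0,0,0,0],[0,0,0,0,0,0,0],[0,0,0,0,0,0,0]]}}

```text
time_s: 5.67
tcp_pos: [0.6108, -0.0973, 0.0332]
eef_rot: [-180.0, -0.1, 1.0]
contact_force: [0.4, -0.2, -1.5]
gripper_width: 0.0438
gripper_force: 25.0
```

{"op": "apply_moves", "data": {"targets": [[0,0,0.0015,0.0015,0,0,0],[0,0,0,0.0015,0,0,0],[0,0,0,0,0,0,0],[0,0,0,0,0,0,0],[0,0,0,0,0,0,0]]}}

```text
time_s: 6.08
tcp_pos: [0.6106, -0.0991, 0.0298]
eef_rot: [180.0, -0.1, 1.0]
contact_force: [-1.0, -0.1, 6.4]
gripper_width: 0.0438
gripper_force: 25.0
```

{"op": "apply_moves", "data": {"targets": [[0.6,0,0,0,0,0,0],[0.75,0,0,0,0,0,0],[1,0,0,0,0,0,0],[1,0,0,0,0,0,0],[1,0,0,0,0,0,0],[1,0,0,-0.015,0,0,0],[1,0,0,-0.03,0,0,0],[1,0,0,-0.03,0,0,0],[1,0,0,-0.025,0,0,-0.0344],[1,-0.033,0.00826,0,0,0,0],[1,-0.033,0.00826,0,0,0,0],[1,-0.033,0.00826,0,0,0,0],[1,-0.033,0.00826,0,0,0,0],[1,-0.033,0.00826,0,0,0,0],[1,0,0,0,0,0,0],[1,0,0,0,0,0,0]]}}

```text
time_s: 7.42
tcp_pos: [0.4471, -0.1524, 0.1296]
eef_rot: [-180.0, -0.0, 4.0]
contact_force: [0.7, -0.0, 0.0]
gripper_width: 0.0881
gripper_force: 0.0
```

Run:
```python
from plant import *; from h import *
s=get_state();go(s,(449,-152,21.5,4.1))
c=capture("wrist");np.savez("w3.npz",**c)
t=capture("top");np.savez("t3.npz",**t)
a=topdown(c,10,(470,-152),(100,130),1.5);b=cv2.resize(t["frame"][150:290,200:390],(410,300),interpolation=cv2.INTER_CUBIC)
cv2.imwrite("pics/w3.png",np.hstack([a,b])[:,:,::-1])
```

```text
pose [ 447.1 -152.4  129.6] [-180.   -0.    4.] az -0.0009 tx 0.0019 ty -0.0002 tz 0.1081
```

View pics/w3.png

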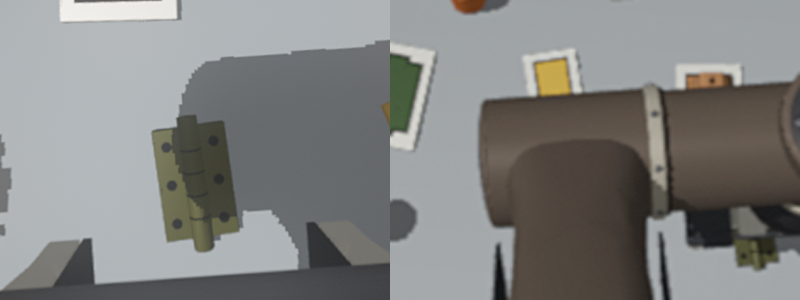

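{"op": "apply_moves", "data": {"targets": [[1,0.001,0,0.02,0,0,-0.034],[1,0,0,0.03,0,0,0],[1,0,0,0.03,0,0,0],[1,0,0,0.02,0,0,0],[1,0,0,0.0075,0,0,0],[1,0,0,0,0,0,0],[1,0,0,0,0,0,0],[1,0,0,0,0,0,0]]}}

```text
time_s: 8.18
tcp_pos: [0.4506, -0.1516, 0.0218]
eef_rot: [180.0, -0.0, 7.2]
contact_force: [-0.0, 0.6, 0.1]
gripper_width: 0.0881
gripper_force: 0.0
```

{"op": "apply_moves", "data": {"targets": [[0,0,0,0,0,0,0],[0,0,0,0,0,0,0],[0,0,0,0,0,0,0],[0,0,0,0,0,0,0],[0,0,0,0,0,0,0],[0,0,0,0,0,0,0],[0,0,0,0,0,0,0],[0,0,0,-0.01,0,0,0],[0,0,0,-0.015,0,0,0],[0,0,0,0,0,0,0],[0,0,0,0,0,0,0]], "newtons": 35}}

```text
time_s: 9.1
tcp_pos: [0.4499, -0.1517, 0.0469]
eef_rot: [-180.0, -0.1, 7.1]
contact_force: [-0.5, 0.1, -2.1]
gripper_width: 0.0491
gripper_force: 35.0
```

{"op": "apply_moves", "data": {"targets": [[0,0,0,-0.03,0,0,0],[0,0,0,-0.03,0,0,0],[0,0,0,-0.03,0,0,0.0633],[0,0,0,0,0,0,0.0633],[0,0,0,0,0,0,0.0633],[0,0.00668,-0.02,0,0,0,0],[0,0.00668,-0.0374,0,0,0,0],[0,0.00668,-0.0374,0,0,0,0],[0,0.00668,-0.0374,0,0,0,0],[0,0.00668,-0.0374,0,0,0,0],[0,0.00668,-0.0374,0,0,0,0],[0,0.00668,-0.0374,0,0,0,0],[0,0.00668,-0.0374,0,0,0,0],[0,0.00668,-0.0374,0,0,0,0],[0,0.00668,-0.0374,0,0,0,0],[0,0.00668,-0.0374,0,0,0,0],[0,0.00668,-0.0374,0,0,0,0],[0,0.00668,-0.0378,0,0,0,0],[0,0,0,0,0,0,0],[0,0,0,0,0,0,0]]}}

```text
time_s: 10.77
tcp_pos: [0.6157, 0.297, 0.1339]
eef_rot: [179.9, 0.1, -9.9]
contact_force: [-0.3, -1.1, -1.9]
gripper_width: 0.0496
gripper_force: 35.0
```

Run:
```python
from plant import *; from h import *
s=get_state();go(s,(617,295,28,-10));print(s["gripper_width"])
c=capture("wrist");np.savez("w4.npz",**c)
a=topdown(c,6,(620,295),(100,130),1.5);b=cv2.resize(c["frame"],(400,300))
cv2.imwrite("pics/w4.png",np.hstack([a,b])[:,:,::-1])
```

```text
pose [615.7 297.  133.9] [ 1.799e+02  1.000e-01 -9.900e+00] az 0.0017 tx 0.0016 ty 0.0018 tz 0.1059
0.049636489310112844
```

View pics/w4.png

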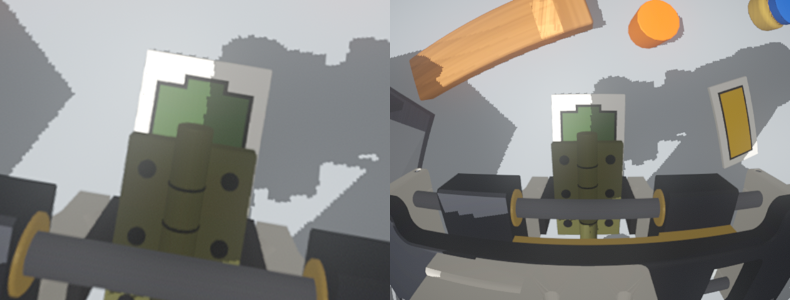

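{"op": "apply_moves", "data": {"targets": [[0,0.002,0.0015,0.025,0,0,0],[0,0,0,0.025,0,0,0],[0,0,0,0.025,0,0,0],[0,0,0,0.02,0,0,0],[0,0,0,0.006,0,0,0],[0,0,0,0.003,0,0,0],[0,0,0,0.001,0,0,0],[0,0,0,0.001,0,0,0],[0,0,0,0,0,0,0],[0,0,0,0,0,0,0],[0,0,0,0,0,0,0]]}}

```text
time_s: 11.73
tcp_pos: [0.6183, 0.2939, 0.0316]
eef_rot: [-179.9, -0.1, -10.0]
contact_force: [0.3, 0.3, -1.7]
gripper_width: 0.0492
gripper_force: 35.0
```

{"op": "apply_moves", "data": {"targets": [[0,0,0,0.0015,0,0,0],[0,0,0,0.0015,0,0,0],[0,0,0,0,0,0,0],[0,0,0,0,0,0,0],[0,0,0,0,0,0,0]]}}

```text
time_s: 12.15
tcp_pos: [0.618, 0.2937, 0.0277]
eef_rot: [-180.0, -0.0, -10.0]
contact_force: [-0.5, 0.2, 0.1]
gripper_width: 0.0492
gripper_force: 35.0
```

{"op": "apply_moves", "data": {"targets": [[0,0,0,0.0005,0,0,0],[0.65,0,0,0,0,0,0],[0.8,0,0,0,0,0,0],[1,0,0,0,0,0,0],[1,0,0,0,0,0,0],[1,0,0,-0.015,0,0,0],[1,0,0,-0.03,0,0,0],[1,0,0,-0.03,0,0,0],[1,0,0,-0.025,0,0,-0.0583],[1,0,0,0,0,0,-0.0583],[1,-0.02007,0.03272,0,0,0,0],[1,-0.02007,0.03272,0,0,0,0],[1,-0.02007,0.03272,0,0,0,0],[1,-0.02007,0.03272,0,0,0,0],[1,-0.02007,0.03272,0,0,0,0],[1,-0.02007,0.03272,0,0,0,0],[1,-0.02007,0.03272,0,0,0,0],[1,-0.02007,0.03272,0,0,0,0],[1,-0.02007,0.03272,0,0,0,0],[1,0,0,0,0,0,0]]}}

```text
time_s: 13.82
tcp_pos: [0.4353, -0.0067, 0.1267]
eef_rot: [180.0, 0.2, 0.4]
contact_force: [-0.3, -0.2, -1.4]
gripper_width: 0.0874
gripper_force: 0.0
```

Run:
```python
from plant import *; from h import *
s=get_state();go(s,(440,-2,22,.5))
c=capture("wrist");np.savez("w5.npz",**c)
t=capture("top");np.savez("t5.npz",**t)
a=topdown(c,10,(460,-2),(100,130),1.5);b=cv2.resize(t["frame"][150:290,170:360],(410,300),interpolation=cv2.INTER_CUBIC)
cv2.imwrite("pics/w5.png",np.hstack([a,b])[:,:,::-1])
```

```text
pose [435.3  -6.7 126.7] [180.    0.2   0.4] az -0.0015 tx 0.0047 ty -0.0047 tz 0.1047
```

View pics/w5.png

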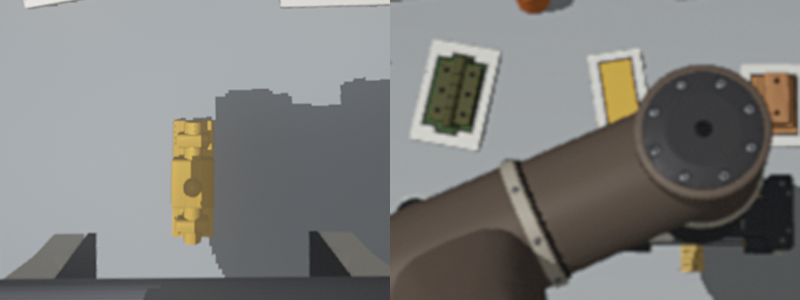

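{"op": "apply_moves", "data": {"targets": [[1,0.0025,-0.0025,0.02,0,0,0.003],[1,0,0,0.03,0,0,0],[1,0,0,0.03,0,0,0],[1,0,0,0,0,0,0],[1,0,0,0,0,0,0],[1,0,0,0,0,0,0]]}}

```text
time_s: 14.42
tcp_pos: [0.4436, 0.0005, 0.048]
eef_rot: [180.0, -0.0, 0.3]
contact_force: [-0.4, -0.3, 0.4]
gripper_width: 0.0876
gripper_force: 0.0
```

{"op": "apply_moves", "data": {"targets": [[1,-0.004,0.0015,0,0,0,0],[1,0,0,0.015,0,0,0],[1,0,0,0.01,0,0,0],[1,0,0,0,0,0,0],[1,0,0,0,0,0,0],[0,0,0,0,0,0,0],[0,0,0,0,0,0,0],[0,0,0,0,0,0,0],[0,0,0,0,0,0,0],[0,0,0,0,0,0,0],[0,0,0,0,0,0,0],[0,0,0,0,0,0,0],[0,0,0,0,0,0,0],[0,0,0,0,0,0,0]]}}

```text
time_s: 15.58
tcp_pos: [0.4385, -0.0017, 0.022]
eef_rot: [180.0, 0.0, 0.3]
contact_force: [0.2, -0.1, -0.2]
gripper_width: 0.0328
gripper_force: 0.0
```

{"op": "apply_moves", "data": {"targets": [[0,0,0,0,0,0,0],[0,0,0,0,0,0,0],[0,0,0,0,0,0,0],[0,0,0,-0.01,0,0,0],[0,0,0,-0.03,0,0,0],[0,0,0,-0.03,0,0,0],[0,0,0,-0.03,0,0,-0.0539],[0,0,0,0,0,0,-0.0539],[0,0.0324,-0.01007,0,0,0,0],[0,0.0324,-0.01007,0,0,0,0],[0,0.0324,-0.01007,0,0,0,0],[0,0.0324,-0.01007,0,0,0,0],[0,0.0324,-0.01007,0,0,0,0],[0,0.0324,-0.01007,0,0,0,0],[0,0,0,0,0,0,0],[0,0,0,0,0,0,0]]}}

```text
time_s: 16.92
tcp_pos: [0.6202, 0.0921, 0.1205]
eef_rot: [180.0, 0.1, 10.0]
contact_force: [-0.7, -0.2, -2.8]
gripper_width: 0.0276
gripper_force: 35.0
```

Run:
```python
from plant import *; from h import *
s=get_state();go(s,(619.5,91.5,28,10));print(s["gripper_width"],s["gripper_force"])
c=capture("wrist");np.savez("w6.npz",**c)
a=topdown(c,6,(630,91),(100,130),1.5)
cv2.imwrite("pics/w6.png",a[:,:,::-1])
```

```text
pose [620.2  92.1 120.5] [1.8e+02 1.0e-01 1.0e+01] az -0.0003 tx -0.0007 ty 0.0005 tz 0.0925
0.02762095464048553 34.99867580831051
```

View pics/w6.png

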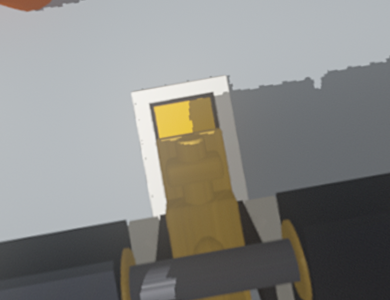

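{"op": "apply_moves", "data": {"targets": [[0,-0.0025,0,0.025,0,0,0],[0,0,0,0.025,0,0,0],[0,0,0,0.025,0,0,0],[0,0,0,0.01,0,0,0],[0,0,0,0.004,0,0,0],[0,0,0,0.002,0,0,0],[0,0,0,0,0,0,0],[0,0,0,0,0,0,0],[0,0,0,0,0,0,0]]}}

```text
time_s: 17.72
tcp_pos: [0.6178, 0.0914, 0.0325]
eef_rot: [-180.0, -0.1, 10.0]
contact_force: [0.6, -0.3, -1.6]
gripper_width: 0.0279
gripper_force: 35.0
```

{"op": "apply_moves", "data": {"targets": [[0,0,0,0.0015,0,0,0],[0,0,0,0.0015,0,0,0],[0,0,0,0,0,0,0],[0,0,0,0,0,0,0],[0,0,0,0,0,0,0]]}}

```text
time_s: 18.13
tcp_pos: [0.6171, 0.0911, 0.0281]
eef_rot: [180.0, 0.0, 10.0]
contact_force: [-0.2, -0.3, -0.9]
gripper_width: 0.0276
gripper_force: 35.0
```

{"op": "apply_moves", "data": {"targets": [[0,0,0,0.001,0,0,0],[0,0,0,0,0,0,0],[0,0,0,0,0,0,0]]}}

```text
time_s: 18.38
tcp_pos: [0.6171, 0.091, 0.0281]
eef_rot: [180.0, -0.0, 10.0]
contact_force: [-2.8, -0.5, 7.3]
gripper_width: 0.0273
gripper_force: 35.0
```

{"op": "apply_moves", "data": {"targets": [[0.45,0,0,0,0,0,0],[0.7,0,0,0,0,0,0],[0.9,0,0,0,0,0,0],[0.9,0,0,0,0,0,0],[1,0,0,-0.015,0,0,0],[1,0,0,-0.025,0,0,0],[1,0,0,-0.03,0,0,0],[1,0,0,-0.03,0,0,0]]}}

```text
time_s: 19.05
tcp_pos: [0.6166, 0.0908, 0.1275]
eef_rot: [180.0, 0.1, 10.0]
contact_force: [0.6, -0.2, -0.4]
gripper_width: 0.0756
gripper_force: 0.0
```

{"op": "apply_moves", "data": {"targets": [[1,0,0,0,0,0,-0.0556],[1,0,0,0,0,0,-0.0556],[1,-0.02513,0.02713,0,0,0,0],[1,-0.02513,0.02713,0,0,0,0],[1,-0.02513,0.02713,0,0,0,0],[1,-0.02513,0.02713,0,0,0,0],[1,-0.02513,0.02713,0,0,0,0],[1,-0.02513,0.02713,0,0,0,0],[1,-0.02513,0.02713,0,0,0,0],[1,-0.02513,0.02713,0,0,0,0],[1,-0.02513,0.02713,0,0,0,0],[1,-0.02513,0.02713,0,0,0,0],[1,-0.02513,0.02713,0,0,0,0],[1,-0.02513,0.02713,0,0,0,0],[1,0,0,0,0,0,0],[1,0,0,0,0,0,0],[1,0,0,0,0,0,0]]}}

```text
time_s: 20.47
tcp_pos: [0.4447, -0.3181, 0.1269]
eef_rot: [-180.0, 0.0, 19.9]
contact_force: [0.3, -0.1, 0.0]
gripper_width: 0.0876
gripper_force: 0.0
```

Run:
```python
from plant import *; from h import *
s=get_state();go(s,(445,-318,22,20))
c=capture("wrist");np.savez("w7.npz",**c)
t=capture("top");np.savez("t7.npz",**t)
a=topdown(c,10,(465,-318),(100,130),1.5);b=cv2.resize(t["frame"][150:290,170:360],(410,300),interpolation=cv2.INTER_CUBIC)
cv2.imwrite("pics/w7.png",np.hstack([a,b])[:,:,::-1])
```

```text
pose [ 444.7 -318.1  126.9] [-180.     0.    19.9] az -0.0010 tx 0.0003 ty -0.0000 tz 0.1049
```

View pics/w7.png

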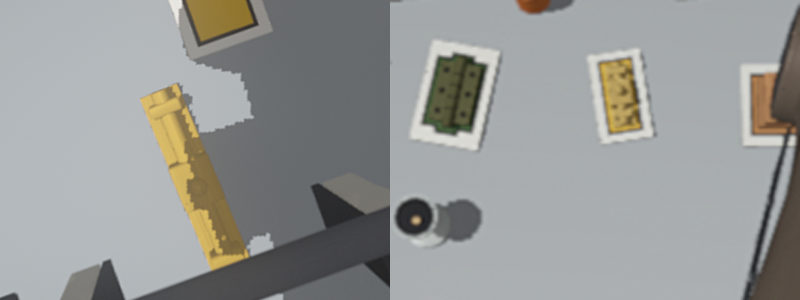

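{"op": "apply_moves", "data": {"targets": [[1,-0.001,0.0005,0.02,0,0,-0.018],[1,0,0,0.03,0,0,0],[1,0,0,0.03,0,0,0],[1,0,0,0.02,0,0,0],[1,0,0,0.0045,0,0,0],[1,0,0,0,0,0,0],[1,0,0,0,0,0,0],[0,0,0,0,0,0,0],[0,0,0,0,0,0,0],[0,0,0,0,0,0,0],[0,0,0,0,0,0,0],[0,0,0,0,0,0,0],[0,0,0,0,0,0,0],[0,0,0,0,0,0,0],[0,0,0,0,0,0,0],[0,0,0,0,0,0,0],[0,0,0,0,0,0,0],[0,0,0,0,0,0,0],[0,0,0,0,0,0,0],[0,0,0,0,0,0,0]]}}

```text
time_s: 22.23
tcp_pos: [0.4441, -0.3187, 0.0225]
eef_rot: [-180.0, 0.0, 21.6]
contact_force: [0.3, 0.1, 0.1]
gripper_width: 0.0276
gripper_force: 34.9
```

{"op": "apply_moves", "data": {"targets": [[0,0,0,-0.01,0,0,0],[0,0,0,-0.03,0,0,0],[0,0,0,-0.03,0,0,0],[0,0,0,-0.03,0,0,0.02],[0,0.03174,0.01134,0,0,0,0],[0,0.03174,0.01134,0,0,0,0],[0,0.03174,0.01134,0,0,0,0],[0,0.03174,0.01134,0,0,0,0],[0,0.03174,0.01134,0,0,0,0],[0,0,0,0,0,0,0],[0,0,0,0,0,0,0],[0,0,0,0,0,0,0]]}}

```text
time_s: 23.23
tcp_pos: [0.6119, -0.318, 0.1221]
eef_rot: [-179.9, 0.1, 19.8]
contact_force: [0.3, -0.4, -2.4]
gripper_width: 0.0277
gripper_force: 34.9
```

Run:
```python
from plant import *; from h import *
s=get_state();go(s,(612.6,-318.3,28,19.8));print(s["gripper_width"],s["gripper_force"])
c=capture("wrist");np.savez("w8.npz",**c)
a=topdown(c,6,(640,-318),(100,130),1.5)
cv2.imwrite("pics/w8.png",a[:,:,::-1])
```

```text
pose [ 611.9 -318.   122.1] [-1.799e+02  1.000e-01  1.980e+01] az -0.0000 tx 0.0005 ty 0.0005 tz 0.0941
0.027671447069974417 34.89674091339111
```

View pics/w8.png

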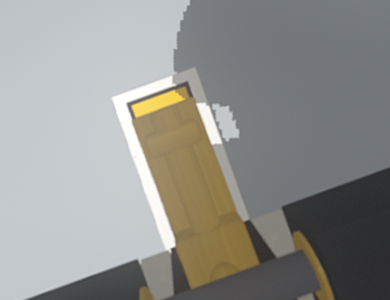

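{"op": "apply_moves", "data": {"targets": [[0,-0.001,0,0.025,0,0,0],[0,0,0,0.025,0,0,0],[0,0,0,0.025,0,0,0],[0,0,0,0.01,0,0,0],[0,0,0,0.004,0,0,0],[0,0,0,0.002,0,0,0],[0,0,0,0.001,0,0,0],[0,0,0,0.001,0,0,0],[0,0,0,0,0,0,0],[0,0,0,0,0,0,0],[0,0,0,0,0,0,0],[0,0,0,0,0,0,0]]}}

```text
time_s: 24.28
tcp_pos: [0.6119, -0.3187, 0.0301]
eef_rot: [180.0, -0.0, 19.8]
contact_force: [0.1, 0.2, -2.2]
gripper_width: 0.0276
gripper_force: 34.9
```

{"op": "apply_moves", "data": {"targets": [[0,0,0,0.001,0,0,0],[0,0,0,0.001,0,0,0],[0,0,0,0,0,0,0],[0,0,0,0,0,0,0],[0,0,0,0,0,0,0]]}}

```text
time_s: 24.7
tcp_pos: [0.6119, -0.3187, 0.0286]
eef_rot: [180.0, -0.0, 19.8]
contact_force: [-1.9, 1.7, 5.2]
gripper_width: 0.0273
gripper_force: 34.9
```

{"op": "apply_moves", "data": {"targets": [[0.45,0,0,0,0,0,0],[0.7,0,0,0,0,0,0],[0.9,0,0,0,0,0,0],[0.9,0,0,0,0,0,0],[1,0,0,-0.015,0,0,0],[1,0,0,-0.025,0,0,0],[1,0,0,-0.04,0,0,0],[1,0,0,-0.04,0,0,0],[1,0,0,-0.04,0,0,0],[1,-0.03,0.03,0,0,0,0],[1,-0.03,0.03,0,0,0,0],[1,-0.03,0.03,0,0,0,0],[1,-0.03,0.03,0,0,0,0],[1,-0.03,0.03,0,0,0,0],[1,-0.03,0.03,0,0,0,0],[1,-0.03,0.03,0,0,0,0],[1,0,0,0,0,0,0],[1,0,0,0,0,0,0],[1,0,0,0,0,0,0]]}}

```text
time_s: 26.28
tcp_pos: [0.487, -0.5828, 0.187]
eef_rot: [-180.0, 0.0, 19.7]
contact_force: [0.2, -0.3, 0.5]
gripper_width: 0.0879
gripper_force: 0.0
```

Run:
```python
from plant import *; from h import *
t=capture("top");u=capture("side")
a=cv2.resize(t["frame"][120:290,160:480],(790,420),interpolation=cv2.INTER_CUBIC)
cv2.imwrite("pics/end.png",a[:,:,::-1])
s=get_state();print(s["tcp_pos"],s["gripper_width"])
```

```text
[ 0.48812373 -0.58168443  0.18752601] 0.08796012836186087
```

View pics/end.png

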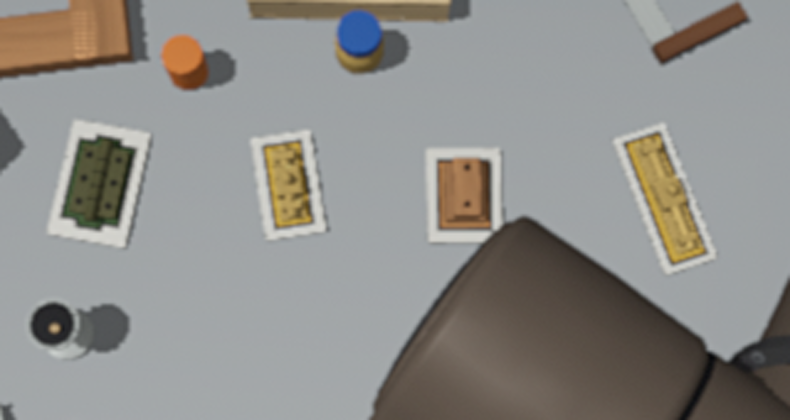

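All four fittings lie inside their outlines: hinge (99,182), short bolt (289,185), block (464,192), long bolt (664,198). The feeder and jar are standing where they were.

```bash
python3 -c "
from plant import *;print(close_job())"
```

```text
the job is handed in; nothing more can be done
None
```

The job is handed in: all four fittings were set down and released flat inside their outlines, and the dowel feeder and screw jar stand where they were (final top-camera view; the hand-in returned no verdict).

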